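# Press a pump cover home with the bench ratchet clamp

## Task

Fit the new pump cover from its carton cradle onto the housing under the clamp: lower it level over the shaft and the brass dowel pin until it rests on the black seal ring, and let go. Then pump the clamp's orange trigger until the jaw has pressed the cover fully home, flush on the housing, and hold the orange release button down so that the jaw springs all the way back up. Press the cover home with the clamp, not by hand, never push on the jaw itself, and leave the tape gun, the tin and the small box alone.

Things in the scene. Friction and masses are not known exactly. Their poses are not given: they have to be found in the camera images.
- cover_hub (a point): Loose aluminium pump cover, 0.32 kg: plate 100 x 100 x 14 mm, round hub in its middle (diameter 40, top 42 mm above the plate's underside), outlet neck on one side. Point on the hub axis, 30 mm above the underside; x along the neck outward, z up. Starts flat in the cradle, underside 4 mm above the counter, neck hugged by blocks so only the hub can be gripped there.
- cover_neck (a point): Middle of the cover's neck, 80 mm from the hub axis, 18 mm above the underside. Flat-sided, 30 mm wide (y), from 2 to 34 mm above the underside, from the plate's edge to 110 mm from the axis; then a 36 mm collar to 116 mm. Under the jaw there is no room for a hand over the hub: the cover has to be held here, so it is put down and taken again on the way.
- cover_foot (a point): Centre of the cover's underside, on the hub axis; axes as the cover's. A 22 mm bore runs right through plate and hub here.
- cover_pinhole (a point): Lower mouth of the cover's 13 mm through hole for the dowel pin, 36 mm from the hub axis towards the neck (+x).
- cover: The cover itself; origin and axes as cover_foot.
- cradle: Fixed tan carton cradle 196 x 128 mm, rim 22 mm high, floor 4 mm; origin at counter height under the cover's hub, x along the neck. Two grey-brown saddle blocks 44 mm high stand 3 mm clear of the neck on either side. The counter between the robot and the clamp is free to put the cover down.
- housing_top (a point): Grey cast pump housing, fixed, 60 mm high. Point: centre of its 100 x 100 mm top face, root of a steel shaft of diameter 18 standing 24 mm up, tip tapered over 6 mm. x points to the dowel pin, z up. With the cover on, its neck points along this x, away from the clamp's bar (within 30 degrees). The cover goes in from that side, between the shaft tip (z 84 mm) and the raised pad (146 mm).
- seal: Black rubber seal ring, diameter 58 mm, round the shaft, 5 mm proud of the housing's top face at the start; the lowered cover rests on it, 5 mm proud. It takes about 15 N to push it down flush and it stays down; the cover is home when its underside lies on the housing's top face. Origin as the housing's foot centre.
- housing_pin (a point): Tip of the housing's brass dowel pin: diameter 9 mm, 16 mm high, last 4 mm tapered, 36 mm from the shaft axis along the housing's x.
- clamp: Fixed one-hand ratchet bar clamp, dark blue, bolted upright to the counter; origin at counter height on the axis of its upright toothed bar, z up. y points from the bar to the housing, 110 mm away; trigger and grip point to -y. The casing is 108 mm high.
- jaw: The clamp's jaw arm, dark blue, 26 mm wide, on top of the bar, reaching over the housing; its top is 183 mm above the counter when raised. Moves with the bar. Origin and axes as clamp when raised.
- jaw_pad (a point): Centre of the underside of the jaw's round black pad, diameter 38 mm; 146 mm above the counter when raised, over the shaft within 4 mm. The jaw ends with this pad, so the neck side is open from 20 mm off the shaft axis.
- jaw_slide (a joint): How far the jaw has come down, m: 0 raised, 0.039 touching a cover that rests on the seal, 0.044 with that cover home. A ratchet with 6 mm teeth holds it about 0.5 mm short of each whole tooth, so it stays near 0.0415 after the last stroke; a spring lifts it when released.
- trigger (a joint): Squeeze of the trigger, rad: 0 at rest, 0.42 on its stop; springs back. A stroke past 0.36 keeps 12 mm of jaw travel (two teeth), shorter ones 6 or none; then let it spring right back: four strokes reach the cover and press it home. Takes 5 to 7 N at the pad, 12 to 15 N while the seal goes in; with the cover home an overload spring gives way at 19 to 24 N.
- trigger_pad (a point): Black rubber pad on top of the orange trigger: press here, straight down. The trigger is a lever 20 mm wide pointing to the clamp's -y, turning about a level pin 95 mm nearer the bar. The pad is 116 mm from the bar, 106 mm above the counter at rest, and goes down 39 mm to its stop; 35 to 37 mm is a good stroke.
- release (a joint): Travel of the release button, m: 0 up, 0.008 fully down; springs back. Beyond 0.0055 the ratchet is off and the jaw springs up within a second; let go sooner, it catches on a tooth. Press it with the trigger at rest.
- release_top (a point): Centre of the top of the orange release button, 24 x 22 mm, on the casing 40 mm from the bar towards the trigger, 124 mm above the counter; pressed straight down with 6 to 9 N.
- tape_gun: Bystander: packing-tape dispenser with clear roll, red side, black handle, about 200 x 60 x 100 mm.
- grease_tin: Bystander: blue tin, diameter 72 mm, 85 mm high.
- seal_box: Bystander: small white and green box, 120 x 80 x 45 mm.
There are look-alikes about, which are no part of the job. Leave any purple look-alike of the cover alone. What is shaped like the part that bears housing_top but purple is not meant.

How it is judged (in metres and radians):
On the way, in this order (a step that is already met when the one before it is completed fails the run):
1. the cover sits over the shaft and the dowel pin, level, resting proud on the seal ring under the raised jaw, and has been let go (horizontal distance between cover_foot and housing_top below 0.0035 m and horizontal distance between cover_pinhole and housing_pin below 0.0045 m and angle between cover_foot's own z axis and vertical below 0.06 rad and z of cover_foot in the frame of housing_top between 0.003 and 0.008 m and value of joint jaw_slide below 0.006 m and contact force between the fingers and cover below 0.5 N), for 0.2 s.
2. the jaw has been pumped down to near the cover, which still stands proud on its seal (horizontal distance between cover_foot and housing_top below 0.0035 m and horizontal distance between cover_pinhole and housing_pin below 0.0045 m and angle between cover_foot's own z axis and vertical below 0.06 rad and z of cover_foot in the frame of housing_top above 0.0025 m and value of joint jaw_slide above 0.03 m).
3. the jaw has pressed the cover fully home (horizontal distance between cover_foot and housing_top below 0.0035 m and horizontal distance between cover_pinhole and housing_pin below 0.0045 m and angle between cover_foot's own z axis and vertical below 0.06 rad and z of cover_foot in the frame of housing_top below 0.0016 m and value of joint jaw_slide above 0.036 m), for 0.1 s.
At the end, for the whole second after the job is handed in: The cover is home on the housing (underside within 1.8 mm of the top face, hub axis within 3.5 mm of the shaft axis, pin hole within 4.5 mm of the pin, level within 0.06 rad) and at rest, the jaw is back up within 5 mm of its top, and trigger and release have sprung back (horizontal distance between cover_foot and housing_top below 0.0035 m and horizontal distance between cover_pinhole and housing_pin below 0.0045 m and angle between cover_foot's own z axis and vertical below 0.06 rad and z of cover_foot in the frame of housing_top below 0.0018 m and value of joint jaw_slide below 0.005 m and value of joint trigger below 0.06 rad and value of joint release below 0.0015 m and linear speed of cover below 0.02 m/s); the robot touches nothing.
It fails at once if the jaw or bar is pushed by the robot instead of by the trigger (more than 10 N) (contact force between any of the fingers, the arm and jaw above 10 N).
It fails at once if the tape gun, the tin or the small box is shifted by more than 30 mm (distance of any of tape_gun, grease_tin, seal_box from where it was at the start of the episode above 0.03 m).
It also fails if it takes over 72 s, if anything falls off the work surface, if the arm or the gripper's body presses on something with over 40 N, if the wrist force passes 120 N, or if a joint passes its speed limit or range.

## Robot

A 6-joint arm with a two-finger parallel gripper is mounted at the origin on the work surface. World frame = base frame: x ahead of the robot, y to its left, z up, the work surface at z = 0. Lengths are in mm, angles in degrees, forces in N, time in s.
With the tool pointing down it reaches from about 300 to 850 mm from the base axis. Payload 4.2 kg.
Tool frame: the origin (TCP) lies at the very end of the fingers, on their centre line; the grasp point (between the pads) lies 19 mm behind it (env.grasp_offset is the distance from the TCP to the grasp point, in mm); z points along the fingers, y is the line along which they close (so a half turn about z gives the same grasp; the last joint's range is limited). The gripper opens to 91 mm and grips with 3 to 60 N. Pads are 32 mm wide; open, the fingers measure 118 mm over their backs; the gripper's body (76 mm by 178 mm) begins 60 mm behind the grasp point.
Start: joints at [69.672, 18.312, 89.639, -0, 72.044, -1.146], TCP at [188.936, 543.09, 213.976] pointing down, gripper open.
Joint ranges: [-177.97, 177.97], [-48.28, 115.42], [12.27, 149.76], [-77.06, 257.06], [2.81, 150.46], [-146.56, 146.56]. Speed limits (degrees/s): [147.25, 147.25, 180, 180, 180, 180].

## Interface

Orientations are given as [roll, pitch, yaw] about the fixed x, y, z axes, in that order (R = Rz(yaw) Ry(pitch) Rx(roll)).
In Python, from workcell import env gives the robot as it stands. The module is installed in compiled form; this text tells all that it offers.
- The arm moves only by the tool send_rows, never from a script. Its argument "motion" is a list of rows, each an object of numbers: "tx", "ty", "tz": the shift along the tool's x, y, z in units of 500 mm (1.0 is 500 mm); "rx", "ry", "rz": the turn, a rotation vector about the tool's x, y, z in units of 30 degrees (1.0 is 30 degrees); "gripper": the closure, from -1 (fully open) to 1 (shut). In form: [{"tx": .., "ty": .., "tz": .., "rx": .., "ry": .., "rz": .., "gripper": ..}, ...]. A call has 1 to 12 rows; each row shifts and turns the commanded pose from where the row before left it, along the tool's axes as they then stand; what a row does not reach is not made up. A row lasts 1/8 s, in which the tool goes at most 62.5 mm and 10.7 degrees, less where a joint would pass 70% of its speed; a pose out of reach is approached as far as the arm can. A call with a number of a shift or a turn outside -1 to 1 is refused whole. A call with a gripper value outside its range is refused whole. The fingers move at their own pace and stop on an object; "grip_force" is the grip in N (left out, the last holds). Time passes only in rows, so rows that do not move let the fingers close. It gives the time, the measured TCP pose, the force, the opening and the grip force at its end, in the units of the state.
- env.state(): the state, without advancing time (a new reading comes with each control period).
- env.grab_frame(name): name is "side" or "top" or "wrist"; returns a dict with "frame" (400x640x3 uint8, red, green, blue), "vertical_fov" (degrees; the focal length in pixels is half the picture's height over the tangent of half this angle, whatever the lens; pixels are square), "cx", "cy" (the principal point, pixels), "rvec" (rotation vector, rad) and "tvec" (3), from world to camera coordinates, as OpenCV has them; the wrist camera has in their place "T_tool_cam" (4x4, takes a point from camera to tool coordinates, whose origin is the TCP and whose axes are the flange's). Camera axes: x right, y down, z forward; pixel columns grow to the right and rows downward; lengths in mm; the calibration is good to about 2 mm. A picture is of the moment at which its call begins: read the wrist's pose just before it. There is no depth.
- env.job_done(): hands the job in; it is judged then, once.
The state is a dict: "time_s": time; "qpos": joint angles; "qvel": joint speeds; "effort": joint torques, N m; "ee_pos": TCP position; "ee_rot": TCP orientation; "force": force on the tool from outside, world axes, zero at the start; "torque": the same for the moment, N m; "gripper_width": finger opening in mm; "gripper_force": force on a finger pad.
Only numpy, scipy, OpenCV 4.12 (cv2) and the standard library are available. Lean on these libraries where they do the work, as an engineer would, in place of code of your own. Each camera call takes 0.05 s, during which the arm holds its last target. There are 200 camera calls.

## Working session

There is one attempt and no reset: what is moved stays moved. The work goes in short steps, Python scripts to look and compute and a tool call to move; the robot and the scene stay as the last step left them, time stands still between calls to the robot, and variables do not carry over. Pictures are saved under pics/ and viewed, at most 10 in all, crops included, and the job is handed in when it is done.

Besides the shell and the picture viewer there is one more tool, called after ">>>" by a JSON object that holds its "name" and its "arguments". send_rows: Moves the arm, as the interface text tells. Shifts and turns lie within -1 to 1; 1 stands for 500 mm of shift or 30 degrees of turn. Its arguments: {"type":"object","properties":{"motion":{"type":"array"},"grip_force":{"type":"number"}},"required":["motion"]}

```bash
mkdir -p pics
cat > h.py <<'E'
import numpy as np, cv2
from scipy.spatial.transform import Rotation as R
from workcell import env
def cam(name):
    s=env.state(); d=env.grab_frame(name); im=d["frame"]
    f=im.shape[0]/2/np.tan(np.radians(d["vertical_fov"])/2)
    K=np.array([[f,0,d["cx"]],[0,f,d["cy"]],[0,0,1]])
    if name=="wrist":
        T=np.eye(4); T[:3,:3]=R.from_euler("xyz",s["ee_rot"],degrees=True).as_matrix(); T[:3,3]=s["ee_pos"]
        M=T@np.array(d["T_tool_cam"]); Rc=M[:3,:3]; o=M[:3,3]
    else:
        Rw=cv2.Rodrigues(np.array(d["rvec"],float))[0]; Rc=Rw.T; o=-Rc@np.array(d["tvec"]).ravel()
    return im,K,Rc,o
def ray(c,u,v): return c[2]@np.linalg.inv(c[1])@np.array([u,v,1.])
def onplane(c,u,v,z):
    d=ray(c,u,v); return c[3]+d*(z-c[3][2])/d[2]
def proj(c,p):
    q=c[1]@(c[2].T@(np.array(p,float)-c[3])); return q[:2]/q[2]
def save(im,n): cv2.imwrite("pics/"+n,cv2.cvtColor(im,cv2.COLOR_RGB2BGR))
E
python3 - <<'E'
from h import *
print(env.state())
import pickle
for n in("top","side"):
    c=cam(n); save(c[0],n+"0.png"); pickle.dump(c,open(n+".pkl","wb")); print(n,c[3],c[2][:,2],c[1][0,0])
E
```

```text
{'time_s': 0.0, 'qpos': array([ 6.96718298e+01,  1.83511315e+01,  8.97049726e+01, -6.86265819e-04,
        7.20443249e+01, -1.14387311e+00]), 'qvel': array([ 0.0525229 , -0.03442748,  0.01212289, -0.11713598, -0.00966673,
        0.00982448]), 'effort': array([-7.62525688e-04, -4.12459981e+01, -2.31975889e+01,  7.26536172e-02,
        4.55107063e-02, -1.17400205e-04]), 'ee_pos': array([188.76007502, 542.60712172, 213.13510675]), 'ee_rot': array([-1.79899578e+02, -1.35252656e-03,  1.60815914e+02]), 'force': array([ 0.3363595 ,  0.06324523, -0.4358619 ]), 'torque': array([-0.00958214,  0.00869993, -0.02115103]), 'gripper_force': 0.0, 'gripper_width': 91.12702819718817}
top [ 275.50693679    5.03902567 1256.68408888] [ 0.1979664  -0.00444864 -0.98019871] 492.5925111841926
side [-145.88401176 -649.38609352 1086.84587615] [ 0.47583323  0.50034425 -0.72335218] 435.5501558466414
```

View pics/top0.png

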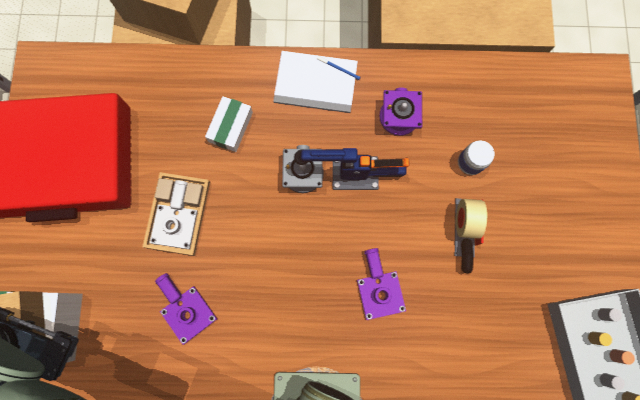

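View pics/side0.png

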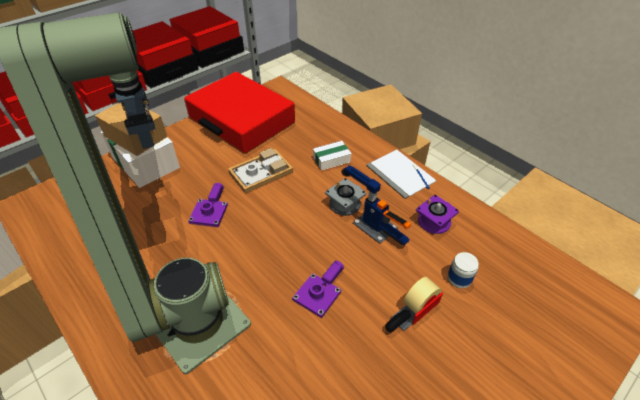

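The top view shows the real cover's hub at (171,225) with its neck towards (179,194). The housing is at (302,168), the clamp casing near (355,170), and the orange release and trigger are at (366,161) and (390,163). The purple parts are look-alikes.

Run:
```python
from h import *
import pickle
c=pickle.load(open("top.pkl","rb")); im=c[0]
for n,u,v,z in [("hub",171,225,46),("neckend",179,182,38),("house",302,168,60),("rel",366,161,124),("trig",400,162,106),("jawtip",300,156,183),("tin",477,157,85),("bx",229,124,45)]:
    print(n,onplane(c,u,v,z).round(0))
hsv=cv2.cvtColor(im,cv2.COLOR_RGB2HSV)
m=cv2.inRange(hsv,(5,200,170),(16,255,255)); m[:,:330]=0;m[:,430:]=0;m[:140]=0;m[190:]=0
n,l,s,ce=cv2.connectedComponentsWithStats(m); print(s[s[:,4]>15][:, :],ce[s[:,4]>15])
save(np.hstack([cv2.resize(im[140:200,270:420],None,fx=4,fy=4,interpolation=2)]),"c1.png")
```

```text
hub [451. 367.  46.]
neckend [562. 358.  38.]
house [600.  47.  60.]
rel [ 603. -108.  124.]
trig [ 608. -192.  106.]
jawtip [594.  48. 183.]
tin [ 631. -387.   85.]
bx [717. 239.  45.]
[[     0      0    640    400 255882]
 [   361    156      9      9     64]
 [   403    158      6      8     38]] [[319.47215904 199.51775428]
 [364.78125    159.796875  ]
 [405.63157895 161.71052632]]
```

View pics/c1.png

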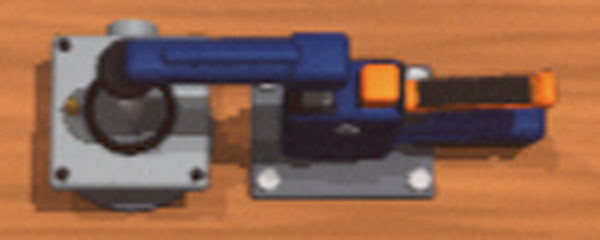

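Crop: brass pin at about (287.5,166), shaft about (302,167), release centre (364.8,160), black trigger pad centre (387.5,163). The pin, and so the neck, points to world +y.

```bash
cat >> h.py <<'E'
def plan(cur,tgt):
    # cur/tgt: x,y,z,yaw (tool down). total shift in tool units, then turn
    d=np.array(tgt[:3])-np.array(cur[:3]); M=(R.from_euler("z",cur[3],degrees=True)*R.from_euler("x",180,degrees=True)).as_matrix()
    t=M.T@d/500; n=int(np.ceil(np.linalg.norm(d)/58)) or 1; a=(cur[3]-tgt[3])/30; m=int(np.ceil(abs(a)/.34))
    print("shift tot",t.round(4),"n",n,"each",(t/n).round(4),"| rz tot",round(a,4),"n",m,"each",round(a/max(m,1),4))
E
python3 - <<'E'
from h import *
import pickle
c=pickle.load(open("top.pkl","rb"))
for n,u,v,z in [("pin",287.5,166,76),("shaft84",302,167,84),("rel",364.8,159.8,124),("pad",387.5,163,106)]: print(n,onplane(c,u,v,z).round(1))
print(np.array(env.grab_frame("wrist")["T_tool_cam"]).round(3))
plan([188.9,543.1,214,160.8],[430,365,214,-5])
E
```

```text
pin [599.8  82.2  76. ]
shaft84 [595.9  45.9  84. ]
rel [ 606.  -104.9  124. ]
pad [ 604.4 -161.7  106. ]
[[   0.      -0.964   -0.267   75.563]
 [   1.       0.      -0.      -0.511]
 [   0.      -0.267    0.964 -170.5  ]
 [   0.       0.       0.       1.   ]]
shift tot [-0.5725 -0.1778 -0.    ] n 6 each [-0.0954 -0.0296 -0.    ] | rz tot 5.5267 n 17 each 0.3251
```

>>> {"name": "send_rows", "arguments": {"motion": [{"tx":-0.0954,"ty":-0.0296,"gripper":-1},{"tx":-0.0954,"ty":-0.0296},{"tx":-0.0954,"ty":-0.0296},{"tx":-0.0954,"ty":-0.0296},{"tx":-0.0954,"ty":-0.0296},{"tx":-0.0954,"ty":-0.0296},{"rz":0.3251},{"rz":0.3251},{"rz":0.3251},{"rz":0.3251},{"rz":0.3251}]}}

```text
invalid input at $.motion[0]: expected keys tx, ty, tz, rx, ry, rz, gripper
```

>>> {"name": "send_rows", "arguments": {"motion": [{"rz":0.3251},{"rz":0.3251},{"rz":0.3251},{"rz":0.3251},{"rz":0.3251},{"rz":0.3251},{"rz":0.3251},{"rz":0.3251},{"rz":0.3251},{"rz":0.3251},{"rz":0.3251},{"rz":0.3251}]}}

```text
invalid input at $.motion[0]: expected keys tx, ty, tz, rx, ry, rz, gripper
```

Run:
```python
from h import *
import pickle
s=env.state(); print(s["ee_pos"],s["ee_rot"],s["qpos"],s["time_s"])
c=cam("wrist"); save(c[0],"w1.png"); pickle.dump(c,open("w1.pkl","wb")); print(proj(c,[451,367,46]))
```

```text
[188.82802233 542.71459076 213.30585729] [-1.79922538e+02  7.84964724e-04  1.60817148e+02] [ 6.96701819e+01  1.83440914e+01  8.96901857e+01 -2.45494581e-03
  7.20431537e+01 -1.14620744e+00] 0.15
[257.77869716 402.55509978]
```

View pics/w1.png

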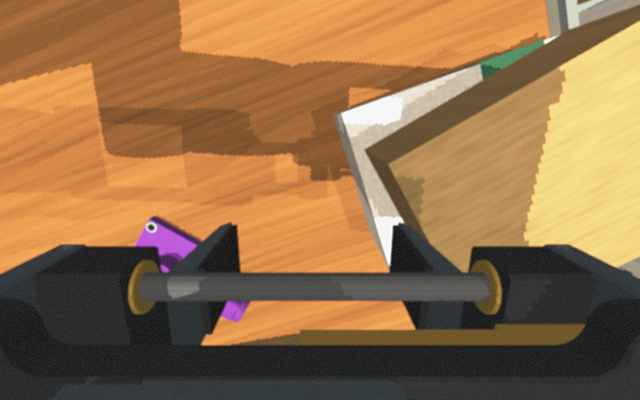

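The wrist view shows only bare counter and the fingers, because the move was refused: every key is needed. I'm re-sending it, aiming 65 mm short of the hub so the camera sees it.

>>> {"name": "send_rows", "arguments": {"motion": [{"tx":-0.0975,"ty":-0.0415,"tz":0,"rx":0,"ry":0,"rz":0,"gripper":-1},{"tx":-0.0975,"ty":-0.0415,"tz":0,"rx":0,"ry":0,"rz":0,"gripper":-1},{"tx":-0.0975,"ty":-0.0415,"tz":0,"rx":0,"ry":0,"rz":0,"gripper":-1},{"tx":-0.0975,"ty":-0.0415,"tz":0,"rx":0,"ry":0,"rz":0,"gripper":-1},{"tx":-0.0975,"ty":-0.0415,"tz":0,"rx":0,"ry":0,"rz":0,"gripper":-1},{"tx":0,"ty":0,"tz":0,"rx":0,"ry":0,"rz":0.3251,"gripper":-1},{"tx":0,"ty":0,"tz":0,"rx":0,"ry":0,"rz":0.3251,"gripper":-1},{"tx":0,"ty":0,"tz":0,"rx":0,"ry":0,"rz":0.3251,"gripper":-1},{"tx":0,"ty":0,"tz":0,"rx":0,"ry":0,"rz":0.3251,"gripper":-1},{"tx":0,"ty":0,"tz":0,"rx":0,"ry":0,"rz":0.3251,"gripper":-1}]}}

```text
time_s: 1.45
ee_pos: [385.0, 364.9, 213.8]
ee_rot: [-180.0, 0.0, 111.7]
force: [-0.3, 1.1, -0.3]
gripper_width: 90.8
gripper_force: 0.0
```

>>> {"name": "send_rows", "arguments": {"motion": [{"tx":0,"ty":0,"tz":0,"rx":0,"ry":0,"rz":0.3251,"gripper":-1},{"tx":0,"ty":0,"tz":0,"rx":0,"ry":0,"rz":0.3251,"gripper":-1},{"tx":0,"ty":0,"tz":0,"rx":0,"ry":0,"rz":0.3251,"gripper":-1},{"tx":0,"ty":0,"tz":0,"rx":0,"ry":0,"rz":0.3251,"gripper":-1},{"tx":0,"ty":0,"tz":0,"rx":0,"ry":0,"rz":0.3251,"gripper":-1},{"tx":0,"ty":0,"tz":0,"rx":0,"ry":0,"rz":0.3251,"gripper":-1},{"tx":0,"ty":0,"tz":0,"rx":0,"ry":0,"rz":0.3251,"gripper":-1},{"tx":0,"ty":0,"tz":0,"rx":0,"ry":0,"rz":0.3251,"gripper":-1},{"tx":0,"ty":0,"tz":0,"rx":0,"ry":0,"rz":0.3251,"gripper":-1},{"tx":0,"ty":0,"tz":0,"rx":0,"ry":0,"rz":0.3251,"gripper":-1},{"tx":0,"ty":0,"tz":0,"rx":0,"ry":0,"rz":0.3251,"gripper":-1},{"tx":0,"ty":0,"tz":0,"rx":0,"ry":0,"rz":0.3251,"gripper":-1}]}}

```text
time_s: 2.95
ee_pos: [384.9, 364.9, 213.7]
ee_rot: [180.0, 0.0, -5.3]
force: [-0.4, -0.5, 0.1]
gripper_width: 91.1
gripper_force: 0.0
```

Run:
```python
from h import *
import pickle
s=env.state(); print(s["ee_pos"],s["ee_rot"],s["qpos"],s["time_s"])
c=cam("wrist"); save(c[0],"w2.png"); pickle.dump(c,open("w2.pkl","wb")); print(proj(c,[451,367,46]))
```

```text
[384.93236525 364.90016197 213.73508599] [ 1.79983583e+02  2.11344823e-02 -5.30823191e+00] [4.22244545e+01 1.43170072e+01 9.53873583e+01 4.78501989e-03
 7.03220143e+01 1.37531071e+02] 2.95
[306.23497977 128.57484826]
```

View pics/w2.png

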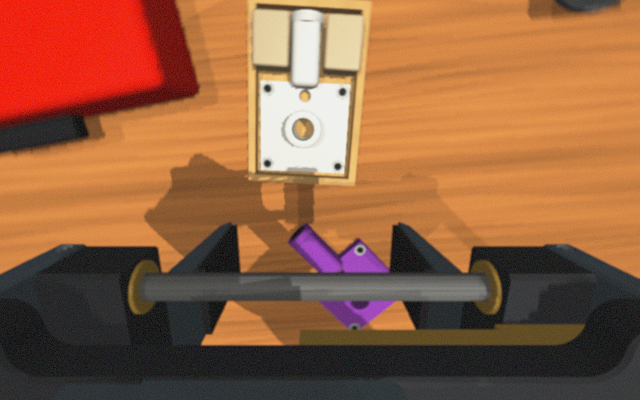

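The cover is clear in its cradle: hub (302,128), corner holes (267,88), (342,91), (267,163), (338,166), neck up to (307,12). A purple look-alike lies below at (340,280).

Run:
```python
from h import *
import pickle
c=pickle.load(open("w2.pkl","rb")); g=cv2.cvtColor(c[0],cv2.COLOR_RGB2GRAY)
P=[]
for u,v in [(267,88),(342,91),(267,163),(338,166)]:
    w=(120-g[v-6:v+7,u-6:u+7].astype(float)).clip(0); yy,xx=np.mgrid[v-6:v+7,u-6:u+7]
    P.append(onplane(c,(w*xx).sum()/w.sum(),(w*yy).sum()/w.sum(),18)[:2])
P=np.array(P); print(P.round(1),P.mean(0))
for a,b in((2,0),(3,1),(1,0),(3,2)):
    d=P[b]-P[a]; print(np.linalg.norm(d).round(1),np.degrees(np.arctan2(d[1],d[0])).round(1))
print("hub",onplane(c,302.5,128.5,46),"neck",onplane(c,307,40,38),"red",[onplane(c,195,90,z).round(0) for z in(0,60,120)])
ctr=P.mean(0)
```

```text
[[498.4 407.1]
 [486.9 323.6]
 [414.7 418.6]
 [403.3 335. ]] [450.81496507 371.10152879]
84.4 -7.8
84.3 -7.8
84.3 82.2
84.4 82.2
hub [451.44722289 370.98136963  46.        ] neck [538.08136026 357.71771467  38.        ] red [array([506., 495.,   0.]), array([499., 473.,  60.]), array([492., 452., 120.])]
```

>>> {"name": "send_rows", "arguments": {"motion": [{"tx":0,"ty":0,"tz":0,"rx":0,"ry":0,"rz":0.083,"gripper":-0.32},{"tx":0.0646,"ty":-0.0151,"tz":0,"rx":0,"ry":0,"rz":0,"gripper":-0.32},{"tx":0.0646,"ty":-0.0151,"tz":0,"rx":0,"ry":0,"rz":0,"gripper":-0.32},{"tx":0,"ty":0,"tz":0.11,"rx":0,"ry":0,"rz":0,"gripper":-0.32},{"tx":0,"ty":0,"tz":0.11,"rx":0,"ry":0,"rz":0,"gripper":-0.32},{"tx":0,"ty":0,"tz":0.1,"rx":0,"ry":0,"rz":0,"gripper":-0.32},{"tx":0,"ty":0,"tz":0.045,"rx":0,"ry":0,"rz":0,"gripper":-0.32},{"tx":0,"ty":0,"tz":0.022,"rx":0,"ry":0,"rz":0,"gripper":-0.32},{"tx":0,"ty":0,"tz":0,"rx":0,"ry":0,"rz":0,"gripper":-0.32}]}}

```text
time_s: 4.12
ee_pos: [451.3, 371.8, 20.5]
ee_rot: [-180.0, -0.0, -7.4]
force: [-0.7, -1.0, 0.2]
gripper_width: 60.1
gripper_force: 0.0
```

>>> {"name": "send_rows", "arguments": {"motion": [{"tx":0,"ty":0,"tz":0,"rx":0,"ry":0,"rz":0,"gripper":1},{"tx":0,"ty":0,"tz":0,"rx":0,"ry":0,"rz":0,"gripper":1},{"tx":0,"ty":0,"tz":0,"rx":0,"ry":0,"rz":0,"gripper":1},{"tx":0,"ty":0,"tz":0,"rx":0,"ry":0,"rz":0,"gripper":1}], "grip_force": 40}}

```text
time_s: 4.62
ee_pos: [451.5, 372.0, 21.4]
ee_rot: [-179.9, -0.1, -7.5]
force: [-0.3, -1.1, 4.7]
gripper_width: 39.2
gripper_force: 40.0
```

Run:
```python
from h import *
s=env.state(); print(s["ee_pos"],s["ee_rot"],s["gripper_width"],s["gripper_force"])
```

```text
[451.51416627 371.97641458  21.38993624] [-1.79926807e+02 -6.72509437e-02 -7.46393874e+00] 39.16481890595144 40.00184744596481
```

>>> {"name": "send_rows", "arguments": {"motion": [{"tx":0,"ty":0,"tz":-0.02,"rx":0,"ry":0,"rz":0,"gripper":1},{"tx":0,"ty":0,"tz":-0.08,"rx":0,"ry":0,"rz":0,"gripper":1},{"tx":0,"ty":0,"tz":-0.08,"rx":0,"ry":0,"rz":0,"gripper":1},{"tx":0,"ty":0,"tz":0,"rx":0,"ry":0,"rz":0,"gripper":1},{"tx":0.0046,"ty":0.1011,"tz":0,"rx":0,"ry":0,"rz":0,"gripper":1},{"tx":0.0046,"ty":0.1011,"tz":0,"rx":0,"ry":0,"rz":0,"gripper":1},{"tx":0.0046,"ty":0.1011,"tz":0,"rx":0,"ry":0,"rz":0,"gripper":1},{"tx":0.0046,"ty":0.1011,"tz":0,"rx":0,"ry":0,"rz":0,"gripper":1},{"tx":0.0046,"ty":0.1011,"tz":0,"rx":0,"ry":0,"rz":0,"gripper":1}]}}

```text
time_s: 5.75
ee_pos: [427.8, 117.6, 108.7]
ee_rot: [179.9, 0.2, -7.4]
force: [0.3, -0.9, -2.8]
gripper_width: 39.4
gripper_force: 40.0
```

>>> {"name": "send_rows", "arguments": {"motion": [{"tx":0,"ty":0,"tz":0,"rx":0,"ry":0,"rz":-0.3426,"gripper":1},{"tx":0,"ty":0,"tz":0,"rx":0,"ry":0,"rz":-0.3426,"gripper":1},{"tx":0,"ty":0,"tz":0,"rx":0,"ry":0,"rz":-0.3426,"gripper":1},{"tx":0,"ty":0,"tz":0,"rx":0,"ry":0,"rz":-0.3426,"gripper":1},{"tx":0,"ty":0,"tz":0,"rx":0,"ry":0,"rz":-0.3426,"gripper":1},{"tx":0,"ty":0,"tz":0,"rx":0,"ry":0,"rz":-0.3426,"gripper":1},{"tx":0,"ty":0,"tz":0,"rx":0,"ry":0,"rz":-0.3426,"gripper":1},{"tx":0,"ty":0,"tz":0,"rx":0,"ry":0,"rz":-0.3426,"gripper":1},{"tx":0,"ty":0,"tz":0,"rx":0,"ry":0,"rz":-0.3426,"gripper":1},{"tx":0,"ty":0,"tz":0,"rx":0,"ry":0,"rz":0,"gripper":1}]}}

```text
time_s: 7.0
ee_pos: [428.2, 119.1, 108.9]
ee_rot: [-179.8, 0.1, 84.9]
force: [-1.4, 0.2, -2.5]
gripper_width: 39.4
gripper_force: 40.0
```

>>> {"name": "send_rows", "arguments": {"motion": [{"tx":0,"ty":0,"tz":0.08,"rx":0,"ry":0,"rz":0,"gripper":1},{"tx":0,"ty":0,"tz":0.07,"rx":0,"ry":0,"rz":0,"gripper":1},{"tx":0,"ty":0,"tz":0.02,"rx":0,"ry":0,"rz":0,"gripper":1},{"tx":0,"ty":0,"tz":0.006,"rx":0,"ry":0,"rz":0,"gripper":1},{"tx":0,"ty":0,"tz":0.005,"rx":0,"ry":0,"rz":0,"gripper":1},{"tx":0,"ty":0,"tz":0,"rx":0,"ry":0,"rz":0,"gripper":1}]}}

```text
time_s: 7.75
ee_pos: [430.3, 119.7, 20.7]
ee_rot: [179.9, -0.0, 85.0]
force: [-0.6, -0.3, -2.8]
gripper_width: 39.5
gripper_force: 40.0
```

>>> {"name": "send_rows", "arguments": {"motion": [{"tx":0,"ty":0,"tz":0.003,"rx":0,"ry":0,"rz":0,"gripper":1},{"tx":0,"ty":0,"tz":0.003,"rx":0,"ry":0,"rz":0,"gripper":1},{"tx":0,"ty":0,"tz":0,"rx":0,"ry":0,"rz":0,"gripper":1}]}}

```text
time_s: 8.12
ee_pos: [430.0, 119.5, 17.4]
ee_rot: [180.0, -0.0, 85.0]
force: [0.2, -0.8, 2.1]
gripper_width: 39.4
gripper_force: 40.0
```

>>> {"name": "send_rows", "arguments": {"motion": [{"tx":0,"ty":0,"tz":0,"rx":0,"ry":0,"rz":0,"gripper":-0.32},{"tx":0,"ty":0,"tz":0,"rx":0,"ry":0,"rz":0,"gripper":-0.32},{"tx":0,"ty":0,"tz":-0.08,"rx":0,"ry":0,"rz":0,"gripper":-0.32},{"tx":-0.04,"ty":0,"tz":-0.11,"rx":0,"ry":0,"rz":0,"gripper":-0.32},{"tx":-0.04,"ty":0,"tz":-0.11,"rx":0,"ry":0,"rz":0,"gripper":-0.32},{"tx":-0.04,"ty":0,"tz":-0.1,"rx":0,"ry":0,"rz":0,"gripper":-0.32},{"tx":0,"ty":0,"tz":0,"rx":0,"ry":0,"rz":0,"gripper":-0.32}]}}

```text
time_s: 9.0
ee_pos: [426.8, 59.1, 220.8]
ee_rot: [179.5, -0.1, 84.9]
force: [0.7, -0.8, -0.9]
gripper_width: 60.1
gripper_force: 0.0
```

Run:
```python
from h import *
import pickle
s=env.state(); print(s["ee_pos"],s["ee_rot"],s["qpos"],s["time_s"])
c=cam("wrist"); save(c[0],"w3.png"); pickle.dump(c,open("w3.pkl","wb"))
u=np.radians(84.7);C=np.array([430,119.5]);X=np.array([np.cos(u),np.sin(u)]);Y=np.array([-X[1],X[0]])
for a,b in((42,42),(42,-42),(-42,42),(-42,-42)): print(proj(c,[*(C+a*X+b*Y),14]).round(0))
g=cv2.cvtColor(c[0],cv2.COLOR_RGB2GRAY)
```

```text
[426.77509793  59.14147484 220.82864945] [ 1.79462956e+02 -1.08153922e-01  8.49240406e+01] [ 6.36056584e+00  4.60937690e+00  1.06502922e+02 -5.19683284e-04
  6.83398748e+01  1.14372216e+01] 9.0
[275.  95.]
[347.  95.]
[277. 167.]
[345. 167.]
```

View pics/w3.png

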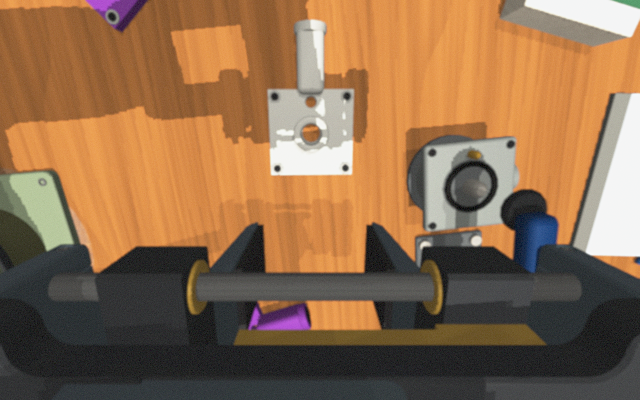

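The cover lies flat on the counter with its hub at (311,133). Its corner holes are (274,97), (347,97), (277,168) and (345,168). The housing is also in view, with bolts at (432,153), (510,144) and (433,226), the pin at (474,154) and the shaft at about (470,186).

```bash
cat >> h.py <<'E'
def dark(c,u,v,z,r=6,th=110,it=4):
    g=cv2.cvtColor(c[0],cv2.COLOR_RGB2GRAY)
    for _ in range(it):
        u,v=int(round(u)),int(round(v)); w=(th-g[v-r:v+r+1,u-r:u+r+1].astype(float)).clip(0); yy,xx=np.mgrid[v-r:v+r+1,u-r:u+r+1]
        if w.sum()==0: print("none",u,v); break
        u,v=(w*xx).sum()/w.sum(),(w*yy).sum()/w.sum()
    return np.array([*onplane(c,u,v,z)[:2],u,v])
def square(P):  # order: (+x,+y)(+x,-y)(-x,+y)(-x,-y)
    d=[P[0]-P[2],P[1]-P[3]]; e=[P[0]-P[1],P[2]-P[3]]
    print("centre",P.mean(0).round(2),"len",[np.linalg.norm(x).round(1) for x in d+e],"yaw",[np.degrees(np.arctan2(x[1],x[0])).round(2) for x in d],[np.degrees(np.arctan2(x[1],x[0])).round(2)-90 for x in e])
E
python3 - <<'E'
from h import *
import pickle
c=pickle.load(open("w3.pkl","rb"))
for L,z in(([(274,97),(347,97),(277,168),(345,168)],14),([(432,153),(511,144),(433,226),(504,214)],60)):
    Q=np.array([dark(c,u,v,z,5) for u,v in L]); print(Q.round(1)); square(Q[:,:2])
hsv=cv2.cvtColor(c[0],cv2.COLOR_RGB2HSV)[146:163,464:484]
m=cv2.inRange(hsv,(12,110,80),(30,255,255)); yy,xx=np.nonzero(m); print(len(xx)); u,v=xx.mean()+464,yy.mean()+146
print("pin px",u,v,onplane(c,u,v,74))
# hub bore circle at hub top
print("hub",onplane(c,311,133,42))
E
```

```text
[[390.7 164.1 274.2  96.1]
 [474.7 157.2 346.6  95.7]
 [383.6  80.3 276.9 168.1]
 [467.6  73.3 344.9 167.6]]
centre [429.15 118.72] len [np.float64(84.1), np.float64(84.1), np.float64(84.3), np.float64(84.2)] yaw [np.float64(85.22), np.float64(85.13)] [np.float64(85.30000000000001), np.float64(85.28)]
[[557.5  88.9 431.8 152.3]
 [641.3  90.3 510.3 143.8]
 [558.9   5.  432.  225.5]
 [643.   11.3 506.1 213.9]]
centre [600.16  48.86] len [np.float64(83.9), np.float64(79.1), np.float64(83.8), np.float64(84.4)] yaw [np.float64(90.95), np.float64(91.22)] [np.float64(-268.99), np.float64(-265.7)]
80
pin px 474.0625 154.425 [595.8414439   84.61943308  74.        ]
hub [429.70610508 119.76157458  42.        ]
```

Run:
```python
from h import *
import pickle
c=cam("top"); pickle.dump(c,open("top2.pkl","wb"))
u=np.radians(85.2);X=np.array([np.cos(u),np.sin(u)]);Y=np.array([-X[1],X[0]]);C=np.array([429.2,118.7])
S=((42,42),(42,-42),(-42,42),(-42,-42))
Q=np.array([dark(c,*proj(c,[*(C+a*X+b*Y),14]),14,3,120) for a,b in S]); print(Q.round(1)); square(Q[:,:2])
u=np.radians(91);X=np.array([np.cos(u),np.sin(u)]);Y=np.array([-X[1],X[0]]);C=np.array([600.1,47.6])
Q=np.array([dark(c,*proj(c,[*(C+a*X+b*Y),60]),60,3,90) for a,b in S]); print(Q.round(1)); square(Q[:,:2])
s=env.state(); print(s["ee_pos"],s["ee_rot"])
```

```text
[[391.1 163.  254.1 252. ]
 [469.6 162.9 255.6 221.2]
 [382.7  79.8 287.  256. ]
 [466.3  72.2 291.1 223.2]]
centre [427.42 119.49] len [np.float64(83.6), np.float64(90.7), np.float64(78.5), np.float64(83.9)] yaw [np.float64(84.17), np.float64(87.87)] [np.float64(89.87), np.float64(84.78)]
none 285 184
[[557.7  87.9 285.  184. ]
 [643.8  89.4 285.5 150.8]
 [551.   14.1 314.6 187.2]
 [639.3   7.2 318.  153.2]]
centre [597.95  49.66] len [np.float64(74.2), np.float64(82.3), np.float64(86.2), np.float64(88.6)] yaw [np.float64(84.85), np.float64(86.83)] [np.float64(-269.01), np.float64(85.57)]
[424.14196941  59.6664188  216.82631915] [ 1.79981658e+02 -2.40306318e-02  8.49953780e+01]
```

Run:
```python
from h import *
import pickle
s=env.state();print(s["ee_pos"],s["qvel"].round(2))
c=cam("wrist"); pickle.dump(c,open("w4.pkl","wb"))
S=((42,42),(42,-42),(-42,42),(-42,-42))
for C,yaw,z in(((429.2,118.7),85.2,14),((600.1,47.6),91,60)):
    u=np.radians(yaw);X=np.array([np.cos(u),np.sin(u)]);Y=np.array([-X[1],X[0]])
    Q=np.array([dark(c,*proj(c,[*(C+a*X+b*Y),z]),z,5) for a,b in S]); print(Q.round(1)); square(Q[:,:2]); print((Q[1]+Q[2])/2)
```

```text
[424.14196941  59.6664188  216.82631915] [ 0.72  1.58  1.93  0.12  0.12 -0.07]
[[390.8 164.1 277.9  95.8]
 [475.  157.1 351.2  95.5]
 [383.7  80.  280.3 168.6]
 [467.8  73.2 349.2 168.2]]
centre [429.32 118.61] len [np.float64(84.4), np.float64(84.2), np.float64(84.5), np.float64(84.4)] yaw [np.float64(85.19), np.float64(85.14)] [np.float64(85.21000000000001), np.float64(85.35)]
[429.33126427 118.55902953 315.78376883 132.0742749 ]
[[557.7  88.7 437.8 153.1]
 [641.6  90.2 518.  144.6]
 [559.1   4.8 437.5 227.4]
 [645.    6.4 514.4 219.8]]
centre [600.86  47.56] len [np.float64(83.9), np.float64(83.9), np.float64(83.9), np.float64(86.0)] yaw [np.float64(90.94), np.float64(92.36)] [np.float64(-268.97), np.float64(-268.94)]
[600.33593968  47.53474588 477.73287425 185.99866306]
```

>>> {"name": "send_rows", "arguments": {"motion": [{"tx":0.0934,"ty":0.0003,"tz":0,"rx":0,"ry":0,"rz":0,"gripper":-0.32},{"tx":0.0934,"ty":0.0003,"tz":0,"rx":0,"ry":0,"rz":0,"gripper":-0.32},{"tx":0.0934,"ty":0.0002,"tz":0,"rx":0,"ry":0,"rz":0,"gripper":-0.32},{"tx":0,"ty":0,"tz":0.11,"rx":0,"ry":0,"rz":0,"gripper":-0.32},{"tx":0,"ty":0,"tz":0.11,"rx":0,"ry":0,"rz":0,"gripper":-0.32},{"tx":0,"ty":0,"tz":0.1,"rx":0,"ry":0,"rz":0,"gripper":-0.32},{"tx":0,"ty":0,"tz":0.06,"rx":0,"ry":0,"rz":0,"gripper":-0.32},{"tx":0,"ty":0,"tz":0.034,"rx":0,"ry":0,"rz":0,"gripper":-0.32},{"tx":0,"ty":0,"tz":0,"rx":0,"ry":0,"rz":0,"gripper":-0.32},{"tx":0,"ty":0,"tz":0,"rx":0,"ry":0,"rz":0,"gripper":-0.32},{"tx":0,"ty":0,"tz":0,"rx":0,"ry":0,"rz":0,"gripper":-0.32}]}}

```text
time_s: 10.52
ee_pos: [437.4, 199.6, 10.6]
ee_rot: [179.9, -0.0, 85.0]
force: [0.2, -0.2, 0.1]
gripper_width: 60.2
gripper_force: 0.0
```

>>> {"name": "send_rows", "arguments": {"motion": [{"tx":0,"ty":-0.0014,"tz":0.011,"rx":0,"ry":0,"rz":0,"gripper":-0.32},{"tx":0,"ty":0,"tz":0,"rx":0,"ry":0,"rz":0,"gripper":1},{"tx":0,"ty":0,"tz":0,"rx":0,"ry":0,"rz":0,"gripper":1},{"tx":0,"ty":0,"tz":0,"rx":0,"ry":0,"rz":0,"gripper":1},{"tx":0,"ty":0,"tz":0,"rx":0,"ry":0,"rz":0,"gripper":1},{"tx":0,"ty":0,"tz":0,"rx":0,"ry":0,"rz":0,"gripper":1}], "grip_force": 58}}

```text
time_s: 11.28
ee_pos: [436.4, 199.4, 4.5]
ee_rot: [180.0, -0.0, 85.0]
force: [0.8, -0.3, 0.5]
gripper_width: 29.7
gripper_force: 58.0
```

Run:
```python
from h import *
s=env.state(); print(s["ee_pos"],s["ee_rot"],s["gripper_width"],s["gripper_force"],s["time_s"])
plan([*s["ee_pos"],85.0],[560,200,120,91])
```

```text
[436.39332998 199.35731407   4.54618275] [ 1.79983373e+02 -1.25774379e-02  8.50241769e+01] 29.677623970023 57.98471510410309 11.275
shift tot [ 0.0228  0.2462 -0.2309] n 3 each [ 0.0076  0.0821 -0.077 ] | rz tot -0.2 n 1 each -0.2
```

>>> {"name": "send_rows", "arguments": {"motion": [{"tx":0,"ty":0,"tz":-0.02,"rx":0,"ry":0,"rz":0,"gripper":1},{"tx":0,"ty":0,"tz":-0.08,"rx":0,"ry":0,"rz":0,"gripper":1},{"tx":0,"ty":0,"tz":-0.091,"rx":0,"ry":0,"rz":0,"gripper":1},{"tx":0.022,"ty":0.1062,"tz":0,"rx":0,"ry":0,"rz":0,"gripper":1},{"tx":0.022,"ty":0.1062,"tz":0,"rx":0,"ry":0,"rz":0,"gripper":1},{"tx":0.022,"ty":0.1062,"tz":0,"rx":0,"ry":0,"rz":0,"gripper":1},{"tx":0,"ty":0,"tz":0,"rx":0,"ry":0,"rz":-0.2,"gripper":1},{"tx":0,"ty":0,"tz":0,"rx":0,"ry":0,"rz":0,"gripper":1},{"tx":0,"ty":0,"tz":0,"rx":0,"ry":0,"rz":0,"gripper":1},{"tx":0,"ty":0,"tz":0,"rx":0,"ry":0,"rz":0,"gripper":1}]}}

```text
time_s: 12.52
ee_pos: [597.2, 218.4, 100.2]
ee_rot: [-180.0, -0.0, 91.0]
force: [0.1, 0.9, -2.8]
gripper_width: 29.6
gripper_force: 58.0
```

Run:
```python
from h import *
import pickle
s=env.state(); print(s["ee_pos"],s["ee_rot"],s["gripper_width"],s["time_s"],s["torque"],s["force"])
a=cam("side"); b=cam("wrist"); pickle.dump((a,b),open("st.pkl","wb"))
p=proj(a,[598,140,95]); u,v=p.round().astype(int); print(p)
A=cv2.resize(a[0][v-60:v+60,u-60:u+100],None,fx=3.3,fy=3.3,interpolation=2)
save(A,"st.png")
plan([*s["ee_pos"],s["ee_rot"][2]],[599.6,128.4,s["ee_pos"][2],91])
```

```text
[597.15872246 218.39913258 100.2215597 ] [-1.79991282e+02 -5.63511499e-03  9.10003074e+01] 29.63898873312474 12.525 [ 0.10468162  0.01389341 -0.00851711] [ 0.06158493  0.88319516 -2.84636105]
[325.76628802 170.68295178]
shift tot [-0.1801  0.0017  0.    ] n 2 each [-0.09    0.0009  0.    ] | rz tot 0.0 n 1 each 0.0
```

View pics/st.png

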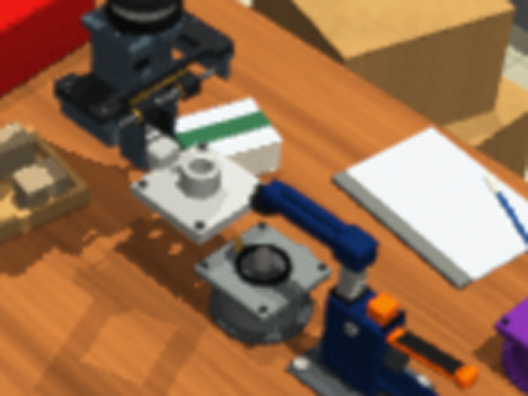

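The side view shows the cover held level at the staging point, its hub below pad height and pointing at the gap over the housing. Sliding it in.

>>> {"name": "send_rows", "arguments": {"motion": [{"tx":-0.045,"ty":0.0017,"tz":0,"rx":0,"ry":0,"rz":0,"gripper":1},{"tx":-0.045,"ty":0,"tz":0,"rx":0,"ry":0,"rz":0,"gripper":1},{"tx":-0.045,"ty":0,"tz":0,"rx":0,"ry":0,"rz":0,"gripper":1},{"tx":-0.045,"ty":0,"tz":0,"rx":0,"ry":0,"rz":0,"gripper":1},{"tx":0,"ty":0,"tz":0,"rx":0,"ry":0,"rz":0,"gripper":1},{"tx":0,"ty":0,"tz":0,"rx":0,"ry":0,"rz":0,"gripper":1},{"tx":0,"ty":0,"tz":0,"rx":0,"ry":0,"rz":0,"gripper":1}]}}

```text
time_s: 13.5
ee_pos: [600.3, 128.9, 99.9]
ee_rot: [180.0, -0.0, 91.1]
force: [-0.7, 0.0, -3.4]
gripper_width: 29.9
gripper_force: 58.0
```

>>> {"name": "send_rows", "arguments": {"motion": [{"tx":0,"ty":-0.001,"tz":0.02,"rx":0,"ry":0,"rz":0,"gripper":1},{"tx":0,"ty":0,"tz":0.008,"rx":0,"ry":0,"rz":0,"gripper":1},{"tx":0,"ty":0,"tz":0.008,"rx":0,"ry":0,"rz":0,"gripper":1},{"tx":0,"ty":0,"tz":0,"rx":0,"ry":0,"rz":0,"gripper":1},{"tx":0,"ty":0,"tz":0,"rx":0,"ry":0,"rz":0,"gripper":1}]}}

```text
time_s: 14.12
ee_pos: [600.0, 128.4, 82.1]
ee_rot: [180.0, -0.0, 91.0]
force: [0.4, -0.1, -3.8]
gripper_width: 30.0
gripper_force: 58.0
```

>>> {"name": "send_rows", "arguments": {"motion": [{"tx":0,"ty":0,"tz":0.005,"rx":0,"ry":0,"rz":0,"gripper":1},{"tx":0,"ty":0,"tz":0.005,"rx":0,"ry":0,"rz":0,"gripper":1},{"tx":0,"ty":0,"tz":0,"rx":0,"ry":0,"rz":0,"gripper":1},{"tx":0,"ty":0,"tz":0,"rx":0,"ry":0,"rz":0,"gripper":1}]}}

```text
time_s: 14.62
ee_pos: [599.8, 128.4, 76.9]
ee_rot: [180.0, -0.0, 91.0]
force: [-0.4, 1.0, -3.6]
gripper_width: 29.7
gripper_force: 58.0
```

Underside is now about 72.4 mm, past the shaft taper and the pin tip with no contact force. Lowering further.

>>> {"name": "send_rows", "arguments": {"motion": [{"tx":0,"ty":0,"tz":0.005,"rx":0,"ry":0,"rz":0,"gripper":1},{"tx":0,"ty":0,"tz":0.005,"rx":0,"ry":0,"rz":0,"gripper":1},{"tx":0,"ty":0,"tz":0,"rx":0,"ry":0,"rz":0,"gripper":1},{"tx":0,"ty":0,"tz":0.003,"rx":0,"ry":0,"rz":0,"gripper":1},{"tx":0,"ty":0,"tz":0,"rx":0,"ry":0,"rz":0,"gripper":1}]}}

```text
time_s: 15.25
ee_pos: [599.7, 128.4, 70.4]
ee_rot: [-180.0, -0.0, 91.0]
force: [-0.3, 0.7, -4.0]
gripper_width: 29.7
gripper_force: 58.0
```

>>> {"name": "send_rows", "arguments": {"motion": [{"tx":0,"ty":0,"tz":0.002,"rx":0,"ry":0,"rz":0,"gripper":1},{"tx":0,"ty":0,"tz":0,"rx":0,"ry":0,"rz":0,"gripper":1},{"tx":0,"ty":0,"tz":0,"rx":0,"ry":0,"rz":0,"gripper":1}]}}

```text
time_s: 15.62
ee_pos: [599.9, 128.4, 69.6]
ee_rot: [180.0, -0.0, 91.0]
force: [-0.5, -0.0, -2.2]
gripper_width: 29.6
gripper_force: 58.0
```

Contact with the seal has begun, with weight coming off. Releasing, then going up and over to look at the clamp.

>>> {"name": "send_rows", "arguments": {"motion": [{"tx":0,"ty":0,"tz":0,"rx":0,"ry":0,"rz":0,"gripper":-0.32},{"tx":0,"ty":0,"tz":0,"rx":0,"ry":0,"rz":0,"gripper":-0.32},{"tx":0,"ty":0,"tz":0,"rx":0,"ry":0,"rz":0,"gripper":-0.32},{"tx":0,"ty":0,"tz":0,"rx":0,"ry":0,"rz":0,"gripper":-0.32},{"tx":0,"ty":0,"tz":-0.08,"rx":0,"ry":0,"rz":0,"gripper":-0.32},{"tx":0,"ty":0,"tz":-0.11,"rx":0,"ry":0,"rz":0,"gripper":-0.32},{"tx":0,"ty":0,"tz":-0.11,"rx":0,"ry":0,"rz":0,"gripper":-0.32},{"tx":0,"ty":0,"tz":-0.05,"rx":0,"ry":0,"rz":0,"gripper":-0.32}]}}

```text
time_s: 16.62
ee_pos: [601.0, 128.6, 248.5]
ee_rot: [179.6, -0.1, 91.0]
force: [-0.5, -0.6, -0.8]
gripper_width: 59.6
gripper_force: 0.0
```

>>> {"name": "send_rows", "arguments": {"motion": [{"tx":-0.0981,"ty":-0.0009,"tz":0,"rx":0,"ry":0,"rz":0,"gripper":1},{"tx":-0.0981,"ty":-0.0009,"tz":0,"rx":0,"ry":0,"rz":0,"gripper":1},{"tx":-0.0981,"ty":-0.0009,"tz":0,"rx":0,"ry":0,"rz":0,"gripper":1},{"tx":-0.0981,"ty":-0.0009,"tz":0,"rx":0,"ry":0,"rz":0,"gripper":1},{"tx":-0.0981,"ty":-0.0009,"tz":0,"rx":0,"ry":0,"rz":0,"gripper":1},{"tx":-0.0981,"ty":-0.0009,"tz":0,"rx":0,"ry":0,"rz":0,"gripper":1},{"tx":-0.0981,"ty":-0.0009,"tz":0,"rx":0,"ry":0,"rz":0,"gripper":1},{"tx":0,"ty":0,"tz":0,"rx":0,"ry":0,"rz":0,"gripper":1},{"tx":0,"ty":0,"tz":0,"rx":0,"ry":0,"rz":0,"gripper":1},{"tx":0,"ty":0,"tz":0,"rx":0,"ry":0,"rz":0,"gripper":1}]}}

```text
time_s: 17.88
ee_pos: [602.9, -213.6, 244.6]
ee_rot: [180.0, -0.0, 91.1]
force: [-0.4, 0.6, -0.3]
gripper_width: 0.3
gripper_force: 0.0
```

Run:
```python
from h import *
import pickle
s=env.state(); print(s["ee_pos"],s["ee_rot"],s["time_s"],s["force"])
w=cam("wrist"); t=cam("top"); a=cam("side"); pickle.dump((w,t,a),open("cl.pkl","wb"))
u,v=proj(a,[600,60,100]).round().astype(int)
A=cv2.resize(a[0][v-50:v+50,u-80:u+80],(480,300),interpolation=2)
save(w[0],"cl.png"); save(A,"cls.png")
B=np.zeros((600,640,3),np.uint8); B[:300]=w[0][:300]; B[300:,:480]=A; save(B,"cl2.png")
```

```text
[ 602.87405132 -213.57472081  244.55968449] [ 1.79996608e+02 -2.78565504e-02  9.11158419e+01] 17.875 [-0.44647382  0.58247652 -0.25449414]
```

View pics/cl2.png

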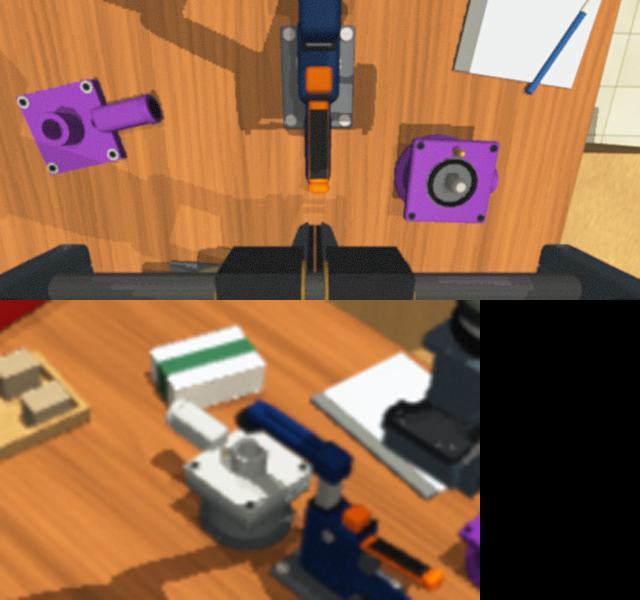

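The cover sits level on the housing under the raised jaw. In the wrist view the release is centred at (319,80), the black trigger strip runs (318,107) to (318,178), and the orange tip is at (319,187).

Run:
```python
from h import *
import pickle
w,t,a=pickle.load(open("cl.pkl","rb"))
for u,v,z in[(319,80,124),(319,68,124),(319,92,124),(318,107,106),(318,178,106),(319,191,106)]: print(u,v,onplane(w,u,v,z).round(1))
u=np.radians(91);X=np.array([np.cos(u),np.sin(u)]);Y=np.array([-X[1],X[0]]);C=np.array([600.3,47.5])
```

```text
319 80 [ 604.5 -104.8  124. ]
319 68 [604.3 -95.  124. ]
319 92 [ 604.7 -114.9  124. ]
318 107 [ 604.3 -127.   106. ]
318 178 [ 605.9 -196.3  106. ]
319 191 [ 607.2 -209.9  106. ]
```

>>> {"name": "send_rows", "arguments": {"motion": [{"tx":0.051,"ty":0.007,"tz":0,"rx":0,"ry":0,"rz":0,"gripper":1},{"tx":0,"ty":0,"tz":0.1,"rx":0,"ry":0,"rz":0,"gripper":1},{"tx":0,"ty":0,"tz":0.1,"rx":0,"ry":0,"rz":0,"gripper":1},{"tx":0,"ty":0,"tz":0.065,"rx":0,"ry":0,"rz":0,"gripper":1},{"tx":0,"ty":0,"tz":0,"rx":0,"ry":0,"rz":0,"gripper":1},{"tx":0,"ty":0,"tz":0,"rx":0,"ry":0,"rz":0,"gripper":1},{"tx":0,"ty":0,"tz":0.03,"rx":0,"ry":0,"rz":0,"gripper":1},{"tx":0,"ty":0,"tz":0.03,"rx":0,"ry":0,"rz":0,"gripper":1},{"tx":0,"ty":0,"tz":0,"rx":0,"ry":0,"rz":0,"gripper":1},{"tx":0,"ty":0,"tz":0,"rx":0,"ry":0,"rz":0,"gripper":1}]}}

```text
time_s: 19.27
ee_pos: [606.9, -190.2, 83.1]
ee_rot: [179.8, 0.1, 91.0]
force: [1.8, -3.1, 4.5]
gripper_width: 0.6
gripper_force: 2.5
```

>>> {"name": "send_rows", "arguments": {"motion": [{"tx":0,"ty":0,"tz":0.014,"rx":0,"ry":0,"rz":0,"gripper":1},{"tx":0,"ty":0,"tz":0.004,"rx":0,"ry":0,"rz":0,"gripper":1},{"tx":0,"ty":0,"tz":0,"rx":0,"ry":0,"rz":0,"gripper":1}]}}

```text
time_s: 19.65
ee_pos: [606.8, -189.4, 73.8]
ee_rot: [179.9, 0.0, 91.0]
force: [1.8, -2.0, 5.5]
gripper_width: -0.0
gripper_force: 2.5
```

>>> {"name": "send_rows", "arguments": {"motion": [{"tx":0,"ty":0,"tz":0.004,"rx":0,"ry":0,"rz":0,"gripper":1},{"tx":0,"ty":0,"tz":0,"rx":0,"ry":0,"rz":0,"gripper":1}]}}

```text
time_s: 19.9
ee_pos: [606.8, -189.1, 71.8]
ee_rot: [179.9, -0.0, 91.0]
force: [2.3, -1.1, 5.1]
gripper_width: 0.3
gripper_force: 2.6
```

Run:
```python
from h import *
import pickle
s=env.state(); print(s["ee_pos"],s["force"],s["time_s"])
a=cam("side"); pickle.dump(a,open("sA.pkl","wb")); w=cam("wrist")
u,v=proj(a,[600,-60,110]).round().astype(int)
A=cv2.resize(a[0][v-50:v+50,u-80:u+80],(640,400),interpolation=2); save(A,"tr.png")
```

```text
[ 606.80932178 -189.08760494   71.82867092] [ 2.31764951 -1.06981968  5.11385269] 19.9
```

View pics/tr.png

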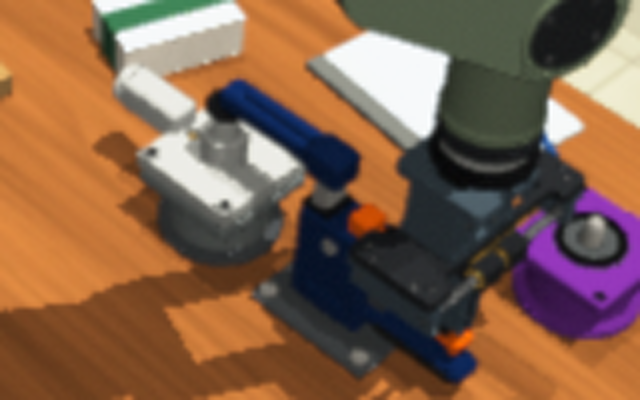

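The trigger is pressed down by the fingers and the jaw is clearly lower than before. The cover is still seated. Probing a bit further towards the stop.

>>> {"name": "send_rows", "arguments": {"motion": [{"tx":0,"ty":0,"tz":0.004,"rx":0,"ry":0,"rz":0,"gripper":1},{"tx":0,"ty":0,"tz":0,"rx":0,"ry":0,"rz":0,"gripper":1}]}}

```text
time_s: 20.25
ee_pos: [606.8, -188.8, 69.8]
ee_rot: [179.9, -0.1, 91.0]
force: [2.9, -0.2, 5.1]
gripper_width: 0.5
gripper_force: 2.4
```

>>> {"name": "send_rows", "arguments": {"motion": [{"tx":0,"ty":0,"tz":0.004,"rx":0,"ry":0,"rz":0,"gripper":1},{"tx":0,"ty":0,"tz":0,"rx":0,"ry":0,"rz":0,"gripper":1}]}}

```text
time_s: 20.5
ee_pos: [606.7, -188.5, 67.8]
ee_rot: [179.9, -0.1, 91.0]
force: [2.7, 1.0, 5.8]
gripper_width: 0.3
gripper_force: 2.4
```

>>> {"name": "send_rows", "arguments": {"motion": [{"tx":0,"ty":0,"tz":-0.05,"rx":0,"ry":0,"rz":0,"gripper":1},{"tx":0,"ty":0,"tz":-0.046,"rx":0,"ry":0,"rz":0,"gripper":1},{"tx":0,"ty":0,"tz":0,"rx":0,"ry":0,"rz":0,"gripper":1},{"tx":0,"ty":0,"tz":0,"rx":0,"ry":0,"rz":0,"gripper":1},{"tx":0,"ty":0,"tz":0,"rx":0,"ry":0,"rz":0,"gripper":1}]}}

```text
time_s: 21.12
ee_pos: [604.8, -189.0, 113.3]
ee_rot: [-179.8, -0.1, 91.0]
force: [0.5, 0.1, 0.3]
gripper_width: 0.6
gripper_force: 0.0
```

```bash
cat >> h.py <<'E'
def jaw(c):
    # lowest-x... topmost blue rows of the jaw arm tip/back in the side view: median of upper blue edge over columns
    u,v=proj(c,[602,0,160]).round().astype(int); hsv=cv2.cvtColor(c[0],cv2.COLOR_RGB2HSV)
    m=cv2.inRange(hsv,(108,140,30),(130,255,255)); cols=range(u-6,u+7); top=[np.nonzero(m[v-40:v+60,k])[0] for k in cols]
    return np.median([t[0]+v-40 for t in top if len(t)])
E
python3 - <<'E'
from h import *
import pickle
w,t,a=pickle.load(open("cl.pkl","rb")); b=cam("side"); s=env.state(); print(s["ee_pos"],s["force"])
print(jaw(a),jaw(pickle.load(open("sA.pkl","rb"))),jaw(b))
for z in(183,171,159): print(proj(b,[602,0,z]))
E
```

```text
[ 604.98658828 -189.08008979  113.54276156] [ 0.04509232 -0.05147328 -0.05621394]
171.0 175.0 174.0
[358.03900866 171.79343013]
[357.78933337 174.66404291]
[357.5428642  177.49779385]
```

The jaw kept about 12 mm. Strokes 2 and 3 next.

>>> {"name": "send_rows", "arguments": {"motion": [{"tx":0,"ty":0,"tz":0.03,"rx":0,"ry":0,"rz":0,"gripper":1},{"tx":0,"ty":0,"tz":0.03,"rx":0,"ry":0,"rz":0,"gripper":1},{"tx":0,"ty":0,"tz":0.02,"rx":0,"ry":0,"rz":0,"gripper":1},{"tx":0,"ty":0,"tz":0.011,"rx":0,"ry":0,"rz":0,"gripper":1},{"tx":0,"ty":0,"tz":0,"rx":0,"ry":0,"rz":0,"gripper":1},{"tx":0,"ty":0,"tz":0,"rx":0,"ry":0,"rz":0,"gripper":1},{"tx":0,"ty":0,"tz":-0.045,"rx":0,"ry":0,"rz":0,"gripper":1},{"tx":0,"ty":0,"tz":-0.046,"rx":0,"ry":0,"rz":0,"gripper":1},{"tx":0,"ty":0,"tz":0,"rx":0,"ry":0,"rz":0,"gripper":1},{"tx":0,"ty":0,"tz":0,"rx":0,"ry":0,"rz":0,"gripper":1},{"tx":0,"ty":0,"tz":0,"rx":0,"ry":0,"rz":0,"gripper":1}]}}

```text
time_s: 22.55
ee_pos: [604.9, -189.1, 113.3]
ee_rot: [-179.8, -0.1, 91.0]
force: [-0.2, 0.1, 0.1]
gripper_width: 0.7
gripper_force: 0.0
```

>>> {"name": "send_rows", "arguments": {"motion": [{"tx":0,"ty":0,"tz":0.03,"rx":0,"ry":0,"rz":0,"gripper":1},{"tx":0,"ty":0,"tz":0.03,"rx":0,"ry":0,"rz":0,"gripper":1},{"tx":0,"ty":0,"tz":0.02,"rx":0,"ry":0,"rz":0,"gripper":1},{"tx":0,"ty":0,"tz":0.011,"rx":0,"ry":0,"rz":0,"gripper":1},{"tx":0,"ty":0,"tz":0,"rx":0,"ry":0,"rz":0,"gripper":1},{"tx":0,"ty":0,"tz":0,"rx":0,"ry":0,"rz":0,"gripper":1},{"tx":0,"ty":0,"tz":-0.045,"rx":0,"ry":0,"rz":0,"gripper":1},{"tx":0,"ty":0,"tz":-0.046,"rx":0,"ry":0,"rz":0,"gripper":1},{"tx":0,"ty":0,"tz":0,"rx":0,"ry":0,"rz":0,"gripper":1},{"tx":0,"ty":0,"tz":0,"rx":0,"ry":0,"rz":0,"gripper":1},{"tx":0,"ty":0,"tz":0,"rx":0,"ry":0,"rz":0,"gripper":1}]}}

```text
time_s: 23.92
ee_pos: [605.0, -189.1, 113.2]
ee_rot: [-179.8, -0.1, 91.0]
force: [-0.2, 0.5, 0.2]
gripper_width: 0.4
gripper_force: 0.0
```

Run:
```python
from h import *
b=cam("side"); s=env.state(); print(s["ee_pos"],s["force"]); print(jaw(b)); print([proj(b,[602,0,183-z])[1].round(1) for z in(12,24,36)])
```

```text
[ 605.12867957 -189.16360552  113.47691105] [-1.48494038 -0.52918637 -0.17839851]
180.0
[np.float64(174.7), np.float64(177.5), np.float64(180.3)]
```

The jaw is at about 36 mm. Fourth stroke, pausing at the bottom.

>>> {"name": "send_rows", "arguments": {"motion": [{"tx":0,"ty":0,"tz":0.03,"rx":0,"ry":0,"rz":0,"gripper":1},{"tx":0,"ty":0,"tz":0.03,"rx":0,"ry":0,"rz":0,"gripper":1},{"tx":0,"ty":0,"tz":0.02,"rx":0,"ry":0,"rz":0,"gripper":1},{"tx":0,"ty":0,"tz":0.01,"rx":0,"ry":0,"rz":0,"gripper":1},{"tx":0,"ty":0,"tz":0,"rx":0,"ry":0,"rz":0,"gripper":1},{"tx":0,"ty":0,"tz":0,"rx":0,"ry":0,"rz":0,"gripper":1},{"tx":0,"ty":0,"tz":0,"rx":0,"ry":0,"rz":0,"gripper":1}]}}

```text
time_s: 24.85
ee_pos: [606.9, -189.5, 70.8]
ee_rot: [179.8, 0.0, 91.0]
force: [0.2, 0.3, 7.5]
gripper_width: 0.7
gripper_force: 3.7
```

>>> {"name": "send_rows", "arguments": {"motion": [{"tx":0,"ty":0,"tz":0.004,"rx":0,"ry":0,"rz":0,"gripper":1},{"tx":0,"ty":0,"tz":0.002,"rx":0,"ry":0,"rz":0,"gripper":1},{"tx":0,"ty":0,"tz":0,"rx":0,"ry":0,"rz":0,"gripper":1}]}}

```text
time_s: 25.22
ee_pos: [606.7, -189.0, 67.5]
ee_rot: [179.8, -0.0, 91.0]
force: [1.2, 1.2, 4.7]
gripper_width: 0.6
gripper_force: 2.1
```

Run:
```python
from h import *
b=cam("side"); s=env.state(); print(s["ee_pos"],s["force"]); print(jaw(b)); print([proj(b,[602,0,183-z])[1].round(1) for z in(36,41.5,44)])
```

```text
[ 606.78694609 -188.98542923   67.24656462] [1.05942166 2.00875312 6.82661863]
181.0
[np.float64(180.3), np.float64(181.6), np.float64(182.1)]
```

>>> {"name": "send_rows", "arguments": {"motion": [{"tx":0,"ty":0,"tz":-0.045,"rx":0,"ry":0,"rz":0,"gripper":1},{"tx":0,"ty":0,"tz":-0.047,"rx":0,"ry":0,"rz":0,"gripper":1},{"tx":0,"ty":0,"tz":0,"rx":0,"ry":0,"rz":0,"gripper":1},{"tx":0,"ty":0,"tz":0,"rx":0,"ry":0,"rz":0,"gripper":1},{"tx":0,"ty":0,"tz":0.03,"rx":0,"ry":0,"rz":0,"gripper":1},{"tx":0,"ty":0,"tz":0.012,"rx":0,"ry":0,"rz":0,"gripper":1},{"tx":0,"ty":0,"tz":0,"rx":0,"ry":0,"rz":0,"gripper":1}]}}

```text
time_s: 26.15
ee_pos: [606.3, -190.5, 92.3]
ee_rot: [179.9, 0.1, 91.0]
force: [0.6, -1.9, 3.6]
gripper_width: 0.3
gripper_force: 1.1
```

>>> {"name": "send_rows", "arguments": {"motion": [{"tx":0,"ty":0,"tz":0.016,"rx":0,"ry":0,"rz":0,"gripper":1},{"tx":0,"ty":0,"tz":0,"rx":0,"ry":0,"rz":0,"gripper":1}]}}

```text
time_s: 26.4
ee_pos: [606.3, -190.3, 83.2]
ee_rot: [179.9, 0.1, 91.0]
force: [0.1, -1.8, 4.4]
gripper_width: 0.3
gripper_force: 1.9
```

>>> {"name": "send_rows", "arguments": {"motion": [{"tx":0,"ty":0,"tz":0.016,"rx":0,"ry":0,"rz":0,"gripper":1},{"tx":0,"ty":0,"tz":0,"rx":0,"ry":0,"rz":0,"gripper":1}]}}

```text
time_s: 26.65
ee_pos: [606.2, -189.6, 74.9]
ee_rot: [180.0, 0.0, 91.0]
force: [1.3, -1.0, 5.8]
gripper_width: 0.5
gripper_force: 2.4
```

>>> {"name": "send_rows", "arguments": {"motion": [{"tx":0,"ty":0,"tz":0.012,"rx":0,"ry":0,"rz":0,"gripper":1},{"tx":0,"ty":0,"tz":0.004,"rx":0,"ry":0,"rz":0,"gripper":1},{"tx":0,"ty":0,"tz":0,"rx":0,"ry":0,"rz":0,"gripper":1}]}}

```text
time_s: 27.02
ee_pos: [606.3, -188.9, 68.8]
ee_rot: [179.9, -0.0, 91.0]
force: [-0.3, 1.2, 12.2]
gripper_width: 0.3
gripper_force: 5.4
```

Run:
```python
from h import *
import pickle
w,t,a=pickle.load(open("cl.pkl","rb")); b=cam("side"); b2=cam("side"); pickle.dump(b,open("sB.pkl","wb")); s=env.state(); print(s["ee_pos"],s["force"])
def edge(c):
    g=cv2.cvtColor(c[0],cv2.COLOR_RGB2GRAY).astype(float); m=[]
    hs=cv2.cvtColor(c[0],cv2.COLOR_RGB2HSV); blue=((hs[...,0]>105)&(hs[...,0]<132)&(hs[...,1]>120)).astype(float)
    ys,xs=np.nonzero(blue[140:215,335:400]); 
    # coloured-ness profile by upper edge fractional crossing of red channel
    r=c[0][...,0].astype(float); out=[]
    for u in range(348,368):
        col=r[150:205,u]; k=np.argmax(col<90); out.append(150+k-1+(col[k-1]-90)/(col[k-1]-col[k]))
    return np.median(out),np.array(out).round(1)
for c in(a,pickle.load(open("sA.pkl","rb")),b): print(*edge(c))
print([proj(b,[602,0,183-z])[1].round(2) for z in(0,12,24,30,36,41.5,44)])
u,v=proj(b,[600,0,110]).round().astype(int)
save(np.hstack([cv2.resize(x[0][v-50:v+50,u-60:u+40],(400,400),interpolation=2) for x in(a,b)]),"cmp.png")
```

```text
[ 606.27431853 -188.94274938   68.64227246] [-0.7304889   0.87510636 10.3613745 ]
169.79519938056524 [165.5 165.2 165.5 165.8 166.5 166.9 167.5 168.2 168.8 169.5 170.1 170.8
 171.5 172.1 172.8 173.5 174.1 174.8 175.5 176.1]
173.35261324041812 [168.8 168.6 168.7 169.  169.7 170.4 171.  171.7 172.4 173.  173.7 174.4
 175.  175.7 176.4 177.  177.7 178.4 179.  179.7]
180.76482371794873 [175.7 175.5 175.8 176.4 177.1 177.8 178.4 179.1 179.8 180.4 181.1 181.8
 182.4 183.1 183.8 184.7 185.4 185.9 186.8 187.4]
[np.float64(171.79), np.float64(174.66), np.float64(177.5), np.float64(178.9), np.float64(180.3), np.float64(181.57), np.float64(182.14)]
```

View pics/cmp.png

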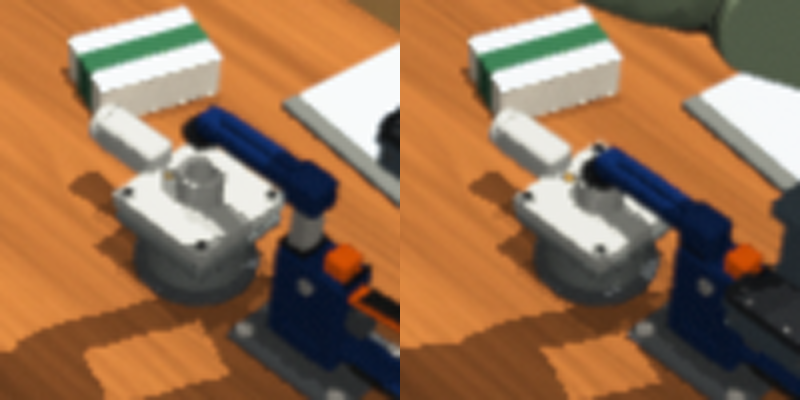

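The right panel shows the pad down on the hub, and the jaw edge has shifted 10.97 px, which is about 44 mm. The force is now rising to about 12 N, which fits the seal going in. Pressing a little further.

>>> {"name": "send_rows", "arguments": {"motion": [{"tx":0,"ty":0,"tz":0.004,"rx":0,"ry":0,"rz":0,"gripper":1},{"tx":0,"ty":0,"tz":0,"rx":0,"ry":0,"rz":0,"gripper":1}]}}

```text
time_s: 27.38
ee_pos: [606.4, -188.9, 67.9]
ee_rot: [179.9, -0.0, 91.0]
force: [-2.0, 1.4, 14.0]
gripper_width: 0.6
gripper_force: 6.6
```

>>> {"name": "send_rows", "arguments": {"motion": [{"tx":0,"ty":0,"tz":0.004,"rx":0,"ry":0,"rz":0,"gripper":1},{"tx":0,"ty":0,"tz":0,"rx":0,"ry":0,"rz":0,"gripper":1}]}}

```text
time_s: 27.62
ee_pos: [606.6, -188.9, 66.7]
ee_rot: [179.8, -0.0, 91.0]
force: [-2.6, 2.4, 19.7]
gripper_width: 0.5
gripper_force: 8.9
```

>>> {"name": "send_rows", "arguments": {"motion": [{"tx":0,"ty":0,"tz":-0.05,"rx":0,"ry":0,"rz":0,"gripper":1},{"tx":0,"ty":0,"tz":-0.043,"rx":0,"ry":0,"rz":0,"gripper":1},{"tx":0,"ty":0,"tz":0,"rx":0,"ry":0,"rz":0,"gripper":1},{"tx":0,"ty":0,"tz":0,"rx":0,"ry":0,"rz":0,"gripper":1}]}}

```text
time_s: 28.12
ee_pos: [604.9, -189.1, 108.7]
ee_rot: [-179.8, -0.1, 91.0]
force: [0.2, -0.3, 2.1]
gripper_width: 0.6
gripper_force: 0.5
```

```bash
cat >> h.py <<'E'
def edge(c):
    r=c[0][...,0].astype(float); out=[]
    for u in range(348,368):
        col=r[150:205,u]; k=np.argmax(col<90); out.append(150+k-1+(col[k-1]-90)/(col[k-1]-col[k]))
    return np.median(out)
E
python3 - <<'E'
from h import *
import pickle
w,t,a=pickle.load(open("cl.pkl","rb")); b=cam("side"); pickle.dump(b,open("sC.pkl","wb")); s=env.state(); print(s["ee_pos"],s["force"])
e0=edge(a); print("jaw mm",(edge(b)-e0)/.249)
# cover drop: phase-correlate patch on cover plate/neck between before (a) and now
old=pickle.load(open("sB.pkl","rb"))
for p in([605,140,80],[560,45,72],[580,70,74]):
    u,v=proj(b,p).round().astype(int); r=12
    f=lambda c:cv2.cvtColor(c[0],cv2.COLOR_RGB2GRAY)[v-r:v+r,u-r:u+r].astype(np.float32)
    h=cv2.createHanningWindow((2*r,2*r),cv2.CV_32F)
    print(p,cv2.phaseCorrelate(f(a),f(b),h),cv2.phaseCorrelate(f(a),f(old),h), "exp 5mm", proj(b,np.array(p)-[0,0,5])-proj(b,p))
E
```

```text
[ 604.97193939 -189.13726961  108.69826839] [0.43644102 0.14627188 0.92988173]
jaw mm 41.390980438618946
[605, 140, 80] ((0.4436992311796413, 0.8834576663731895), 1.1127314137087927) ((0.483442210909967, 0.916177397862679), 1.0957628943853908) exp 5mm [-0.01908075  1.07955208]
[560, 45, 72] ((-0.13216304627519726, 0.7591734504023115), 0.9532477938466601) ((-0.031245416760656397, 0.6338607343675147), 0.8779447509182824) exp 5mm [-0.04461299  1.06937927]
[580, 70, 74] ((-0.005973713926520574, 1.2671142450442119), 0.8218191597196791) ((0.18555443131588234, 1.3685671005566462), 0.8180174748930666) exp 5mm [-0.04185775  1.07257075]
```

The jaw is held at 41.4 mm and the cover has dropped by about 1 px, roughly 5 mm. One confirming stroke should meet the overload early if the cover is home.

>>> {"name": "send_rows", "arguments": {"motion": [{"tx":0,"ty":0,"tz":-0.008,"rx":0,"ry":0,"rz":0,"gripper":1},{"tx":0,"ty":0,"tz":0,"rx":0,"ry":0,"rz":0,"gripper":1},{"tx":0,"ty":0,"tz":0,"rx":0,"ry":0,"rz":0,"gripper":1},{"tx":0,"ty":0,"tz":0.03,"rx":0,"ry":0,"rz":0,"gripper":1},{"tx":0,"ty":0,"tz":0.02,"rx":0,"ry":0,"rz":0,"gripper":1},{"tx":0,"ty":0,"tz":0.01,"rx":0,"ry":0,"rz":0,"gripper":1},{"tx":0,"ty":0,"tz":0,"rx":0,"ry":0,"rz":0,"gripper":1},{"tx":0,"ty":0,"tz":0,"rx":0,"ry":0,"rz":0,"gripper":1}]}}

```text
time_s: 29.18
ee_pos: [607.2, -191.1, 88.1]
ee_rot: [179.7, 0.2, 91.0]
force: [-3.2, -2.6, 20.6]
gripper_width: 0.3
gripper_force: 10.3
```

>>> {"name": "send_rows", "arguments": {"motion": [{"tx":0,"ty":0,"tz":0.014,"rx":0,"ry":0,"rz":0,"gripper":1},{"tx":0,"ty":0,"tz":0,"rx":0,"ry":0,"rz":0,"gripper":1}]}}

```text
time_s: 29.42
ee_pos: [607.3, -190.8, 81.1]
ee_rot: [179.7, 0.2, 91.0]
force: [-3.6, -1.8, 22.5]
gripper_width: 0.1
gripper_force: 11.0
```

Overload at 20 to 22 N early in the stroke: the cover is home. Moving up and over to the release button.

>>> {"name": "send_rows", "arguments": {"motion": [{"tx":0,"ty":0,"tz":-0.07,"rx":0,"ry":0,"rz":0,"gripper":1},{"tx":0,"ty":0,"tz":-0.07,"rx":0,"ry":0,"rz":0,"gripper":1},{"tx":0,"ty":0,"tz":0,"rx":0,"ry":0,"rz":0,"gripper":1},{"tx":0.079,"ty":0.001,"tz":0,"rx":0,"ry":0,"rz":0,"gripper":1},{"tx":0.079,"ty":0.001,"tz":0,"rx":0,"ry":0,"rz":0,"gripper":1},{"tx":0,"ty":0,"tz":0,"rx":0,"ry":0,"rz":0,"gripper":1},{"tx":0,"ty":0,"tz":0,"rx":0,"ry":0,"rz":0,"gripper":1},{"tx":0,"ty":0,"tz":0,"rx":0,"ry":0,"rz":0,"gripper":1}]}}

```text
time_s: 30.42
ee_pos: [605.2, -111.3, 146.7]
ee_rot: [-179.9, -0.0, 91.0]
force: [-0.4, 1.1, -0.4]
gripper_width: 0.5
gripper_force: 0.0
```

>>> {"name": "send_rows", "arguments": {"motion": [{"tx":0,"ty":0,"tz":0.03,"rx":0,"ry":0,"rz":0,"gripper":1},{"tx":0,"ty":0,"tz":0.016,"rx":0,"ry":0,"rz":0,"gripper":1},{"tx":0,"ty":0,"tz":0.01,"rx":0,"ry":0,"rz":0,"gripper":1},{"tx":0,"ty":0,"tz":0.004,"rx":0,"ry":0,"rz":0,"gripper":1},{"tx":0,"ty":0,"tz":0,"rx":0,"ry":0,"rz":0,"gripper":1},{"tx":0,"ty":0,"tz":0,"rx":0,"ry":0,"rz":0,"gripper":1}]}}

```text
time_s: 31.18
ee_pos: [605.4, -110.5, 117.8]
ee_rot: [180.0, 0.0, 91.0]
force: [-2.5, -0.8, 3.4]
gripper_width: 0.5
gripper_force: 2.1
```

>>> {"name": "send_rows", "arguments": {"motion": [{"tx":0,"ty":0,"tz":0.004,"rx":0,"ry":0,"rz":0,"gripper":1},{"tx":0,"ty":0,"tz":0.003,"rx":0,"ry":0,"rz":0,"gripper":1},{"tx":0,"ty":0,"tz":0,"rx":0,"ry":0,"rz":0,"gripper":1},{"tx":0,"ty":0,"tz":0,"rx":0,"ry":0,"rz":0,"gripper":1},{"tx":0,"ty":0,"tz":0,"rx":0,"ry":0,"rz":0,"gripper":1},{"tx":0,"ty":0,"tz":0,"rx":0,"ry":0,"rz":0,"gripper":1},{"tx":0,"ty":0,"tz":0,"rx":0,"ry":0,"rz":0,"gripper":1},{"tx":0,"ty":0,"tz":0,"rx":0,"ry":0,"rz":0,"gripper":1}]}}

```text
time_s: 32.17
ee_pos: [605.6, -110.6, 116.2]
ee_rot: [179.9, 0.0, 91.0]
force: [-5.3, -1.0, 14.4]
gripper_width: 0.7
gripper_force: 6.8
```

Run:
```python
from h import *
import pickle
w,t,a=pickle.load(open("cl.pkl","rb")); b=cam("side"); s=env.state(); print(s["ee_pos"],s["force"])
print("jaw mm",(edge(b)-edge(a))/.249)
```

```text
[ 605.63482929 -110.60741747  116.17893812] [-5.3391646  -1.13832562 13.38141565]
jaw mm -0.25473312141334153
```

The jaw is fully up. Withdrawing straight up.

>>> {"name": "send_rows", "arguments": {"motion": [{"tx":0,"ty":0,"tz":0,"rx":0,"ry":0,"rz":0,"gripper":1},{"tx":0,"ty":0,"tz":-0.08,"rx":0,"ry":0,"rz":0,"gripper":1},{"tx":0,"ty":0,"tz":-0.11,"rx":0,"ry":0,"rz":0,"gripper":1},{"tx":0,"ty":0,"tz":-0.09,"rx":0,"ry":0,"rz":0,"gripper":1},{"tx":0,"ty":0,"tz":0,"rx":0,"ry":0,"rz":0,"gripper":1},{"tx":0,"ty":0,"tz":0,"rx":0,"ry":0,"rz":0,"gripper":1},{"tx":0,"ty":0,"tz":0,"rx":0,"ry":0,"rz":0,"gripper":1}]}}

```text
time_s: 33.1
ee_pos: [604.8, -110.1, 251.9]
ee_rot: [-179.8, -0.1, 91.0]
force: [0.0, -0.5, -0.0]
gripper_width: 0.5
gripper_force: 0.0
```

Run:
```python
from h import *
import pickle
w,t,a=pickle.load(open("cl.pkl","rb")); b=cam("side"); s=env.state(); print(s["ee_pos"],s["force"],s["time_s"])
j=(edge(b)-edge(a))/.249; print("jaw mm",j)
h=cv2.createHanningWindow((32,32),cv2.CV_32F); r=16
for n,p in(("cover",[590,60,75]),("trigger",[606,-185,104]),("release",[605,-105,124])):
    u,v=proj(b,p).round().astype(int); f=lambda c:cv2.cvtColor(c[0],cv2.COLOR_RGB2GRAY)[v-r:v+r,u-r:u+r].astype(np.float32)
    print(n,cv2.phaseCorrelate(f(a),f(b),h))
if abs(j)<3: print(env.job_done())
```

```text
[ 604.90320161 -110.12988807  252.06615832] [0.02649555 0.29855123 0.37398044] 33.15
jaw mm -16.73225584121506
cover ((-0.08608101077278363, 0.9368940645093424), 0.7268657218664885)
trigger ((-0.34588884252159247, -0.16610852062164483), 1.1255169659852982)
release ((-0.09378604346386865, 0.022897351237189056), 0.7022768151946366)
```

The -16.7 reading can't be real, because the arm now covers those columns. Re-checking on the jaw's tip.

Run:
```python
from h import *
import pickle
w,t,a=pickle.load(open("cl.pkl","rb")); b=cam("side"); old=pickle.load(open("sC.pkl","rb"))
r=12; h=cv2.createHanningWindow((24,24),cv2.CV_32F); u,v=proj(b,[600,40,170]).round().astype(int)
f=lambda c:cv2.cvtColor(c[0],cv2.COLOR_RGB2GRAY)[v-r:v+r,u-r:u+r].astype(np.float32)
x=cv2.phaseCorrelate(f(a),f(b),h); print(x,"pressed:",cv2.phaseCorrelate(f(a),f(old),h),np.abs(f(a)-f(b)).mean(),np.abs(f(a)-f(old)).mean())
if abs(x[0][1])<.8 and x[1]>.5: print(env.job_done())
```

```text
((0.025709098535166675, 0.10966501336280743), 0.8918434700204266) pressed: ((-0.48124650567445393, 2.2109707810025174), 0.35564184561371803) 10.192708 45.227432
the job is handed in; nothing more can be done
None
```

The job is handed in, with no verdict returned: by my measurements the clamp pressed the cover home (overload at 20–22 N), the jaw is back up and the trigger and release have sprung back, at about 33 of the 72 s.

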